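# Release the green-labelled parcel from a two-lane roller feeder

### The job

The two-lane roller track holds a parcel with a green label and one with a red label behind its yellow gates. With the fingertips, press down the black pad at the rear end of the rocker over the green parcel's lane, and hold it down until that parcel has run out under the lifted gate to the front stop; then let the pad go so that the gate drops shut behind it. Keep the red parcel's gate shut, do not touch, push or lift either parcel yourself, and leave the other things on the table alone.

Things in the scene. Friction and masses are not known exactly. Their poses are not given: they have to be found in the camera images.
- dispenser: fixed two-lane gravity roller track for parcels, aluminium on a grey base plate 320x200 mm; origin at table level below the gates, midway between the lanes; -x is the low front, +x the high rear, +y left. Lane centres at y = +45 and -45 mm, lanes 84 mm wide, walls 30 mm above the steel rollers. Roller tops are 55 mm high at the origin and fall 0.17 rad to the front stop, 158 mm ahead of the gates.
- gate_left (a point): middle of the lower edge of the left lane's yellow gate plate (66 mm wide, 76 mm high) at the front end of the rocker: shut, 8 mm above the rollers; fully up, about 64 mm above them and 36 mm farther forward
- gate_right (a point): middle of the lower edge of the right lane's yellow gate plate (66 mm wide, 76 mm high) at the front end of the rocker: shut, 8 mm above the rollers; fully up, about 64 mm above them and 36 mm farther forward
- pad_left (a point): centre of the ribbed top face of the black pad (44 mm along the lane, 50 mm across) at the rear end of the left (+y) lane's yellow rocker; moves with it. Up, it is about 0.195 m above the table. Pressed straight down about 48 mm with 3 to 8 N it lifts the gate fully, on an 80 mm radius about the axle in front of it (drift under 10 mm). A spring brings it back when let go.
- pad_right (a point): centre of the ribbed top face of the black pad (44 mm along the lane, 50 mm across) at the rear end of the right (-y) lane's yellow rocker; moves with it. Up, it is about 0.195 m above the table. Pressed straight down about 48 mm with 3 to 8 N it lifts the gate fully, on an 80 mm radius about the axle in front of it (drift under 10 mm). A spring brings it back when let go.
- rocker_left (a joint): the left rocker, rad: 0 = pad up and gate shut, 0.6 = pad fully down (stop) and gate fully up. A parcel passes under its gate from about 0.5; springs back to 0 when released.
- rocker_right (a joint): the right rocker, rad: 0 = pad up and gate shut, 0.6 = pad fully down (stop) and gate fully up. A parcel passes under its gate from about 0.5; springs back to 0 when released.
- parcel_green: small brown parcel 112 x 75 mm, 47 mm high, with a green label on its top (52 mm square) and sides; lies lengthwise on the rollers of one lane (either one), its origin (centre of the underside) about 53 mm behind the gates. Released, it runs by itself within one or two seconds to the front stop and then has its origin about 100 mm in front of the gates.
- parcel_red: the same parcel with a red label, in the other lane behind its gate; origin at the centre of its underside
- parcel_right: bystander: small brown parcel 70x102x57 mm on the right; origin under its centre
- stamp: bystander: red and black self-inking stamp 40x71x78 mm on the right; origin under its centre
- carton_small: bystander: brown carton 135x156x68 mm at the left; origin under its centre
- parcel_left: bystander: brown parcel 90x122x32 mm at the left; origin under its centre

How it is judged:
On the way, in this order (a step that is already met when the one before it is completed fails the run):
1. the fingers press the rocker of the green parcel's lane, its gate up (((y of parcel_green in the frame of dispenser above 0 m and value of joint rocker_left above 0.4 rad) or (y of parcel_green in the frame of dispenser below 0 m and value of joint rocker_right above 0.4 rad)) and contact force between the fingers and dispenser above 0.5 N), for 0.1 s.
2. the green parcel has run out below the gate to the front of its lane (x of parcel_green in the frame of dispenser below -0.08 m and (y of parcel_green in the frame of dispenser between 0.025 and 0.06 m or y of parcel_green in the frame of dispenser between -0.06 and -0.025 m)), for 0.2 s.
At the end, for the whole second after the job is handed in: The green parcel lies still on the rollers at the front stop of its own lane (origin 85 to 125 mm in front of the gates), the red parcel is still behind its gate, and both rockers are back with the gates shut (joints under 0.06 rad) (x of parcel_green in the frame of dispenser between -0.125 and -0.085 m and (y of parcel_green in the frame of dispenser between 0.025 and 0.06 m or y of parcel_green in the frame of dispenser between -0.06 and -0.025 m) and z of parcel_green in the frame of dispenser between 0.02 and 0.055 m and angle between each of parcel_green, parcel_red's own z axis and vertical below 0.3 rad and linear speed of parcel_green below 0.03 m/s and x of parcel_red in the frame of dispenser above 0.03 m and (y of parcel_red in the frame of dispenser between 0.025 and 0.06 m or y of parcel_red in the frame of dispenser between -0.06 and -0.025 m) and value of joint each of rocker_left, rocker_right below 0.06 rad); the robot touches nothing.
It fails at once if the robot touches a labelled parcel (contact force between any of the fingers, the arm and parcel_green above 0.5 N or contact force between any of the fingers, the arm and parcel_red above 0.5 N).
It fails at once if a labelled parcel is lifted or tipped (z of any of parcel_green, parcel_red in the frame of dispenser above 0.1 m or angle between any of parcel_green, parcel_red's own z axis and vertical above 0.6 rad).
It fails at once if the red parcel's gate is lifted or the red parcel gets past it (((y of parcel_red in the frame of dispenser above 0 m and value of joint rocker_left above 0.2 rad) or (y of parcel_red in the frame of dispenser below 0 m and value of joint rocker_right above 0.2 rad)) or x of parcel_red in the frame of dispenser below 0.02 m).
It fails at once if a bystander is disturbed (moved over 20 mm) (distance of any of parcel_right, stamp, carton_small, parcel_left from where it was at the start of the episode above 0.02 m).
It also fails if it takes over 35 s, if anything falls off the work surface, if the arm or the gripper's body presses on something with over 40 N, if the wrist force passes 120 N, or if a joint passes its speed limit or range.

### The arm

A 7-joint arm with a two-finger parallel gripper is mounted at the origin on the work surface; the furniture and walls round the work are solid. World frame = base frame: x ahead of the robot, y to its left, z up, the work surface at z = 0. Lengths are in m, angles in rad, forces in N, time in s.
With the tool pointing down it reaches from about 0.375 to 0.925 m from the base axis. Payload 3.1 kg.
Tool frame: the origin (TCP) lies at the very end of the fingers, on their centre line; the grasp point (between the pads) lies behind it (arm.grasp_offset is the z of the grasp point in the tool frame, in m); z points along the fingers, y is the line along which they close (so a half turn about z gives the same grasp; the last joint's range is limited). The gripper opens to 85 mm and grips with 20 to 120 N. Pads are 22 mm wide; open, the fingers measure 114 mm over their backs; the gripper's body (76 mm by 85 mm) begins 54 mm behind the grasp point. The pads swing forward as they close: fully open they stand 13 mm farther back than shut.
Start: joints at [-1.225, 0.383, 0.044, 1.598, -0.018, 1.161, -0.05], TCP at [0.279, 0.587, 0.231] pointing down, gripper open.
Joint ranges: [-2.61, 2.61], [-0.41, 2.15], [-1.48, 1.57], [0, 2.5], [-1.57, 4.71], [0.05, 1.97], [-2.85, 2.85]. Speed limits (rad/s): [2.79, 2.79, 3.14, 3.14, 3.14, 3.14, 3.14].

### API

Orientations are given as a unit quaternion [w, x, y, z].
In Python, from station import arm gives the robot as it stands.
- The arm moves only by the tool tcp_steps, called after ">>>" as a command line: name --argument value ..., lists and objects as JSON in quotes. Schema: {"type":"object","properties":{"increments":{"type":"array","items":{"type":"object","properties":{"trans":{"type":"array","items":{"type":"number"},"minItems":3,"maxItems":3},"rot":{"type":"array","items":{"type":"number"},"minItems":3,"maxItems":3}},"additionalProperties":false},"minItems":1,"maxItems":8},"finger_gap":{"type":"number"},"only":{"type":"string"},"quiet":{"type":"boolean"},"lines":{"type":"string"}},"required":["increments"],"additionalProperties":false}. increments is a list of rows, 1 to 8 of them, each an object with the fields trans (a list: dx, dy, dz in m), rot (a list: a rotation vector rx, ry, rz in rad); a field left out counts as zero; each row shifts and turns the commanded pose from where the row before left it, along the tool's axes as they then stand; what a row does not reach is not made up. A row lasts 1/8 s, in which the tool goes at most 0.0625 m and 0.188 rad, less where a joint would pass 70% of its speed; a pose out of reach is approached as far as the arm can. finger_gap is the finger opening in m, set as the call begins (left out keeps the last). The fingers move at their own pace and stop on an object; the grip force is fixed at half the most. Time passes only in rows, so rows that do not move let the fingers close. The tool returns the time, the measured TCP pose, the force, the opening and the grip force at its end. only (a regular expression) keeps the lines of the reply that match it, lines (a string "A,B") keeps lines A to B, and quiet returns only ok. Input that does not fit is refused with a message, and nothing moves.
- arm.state(): the state, without advancing time (a new reading comes with each control period).
- arm.camera(name): name is "side" or "top" or "wrist"; returns a dict with "color" (384x512x3 uint8, red, green, blue), "fx", "fy", "cx", "cy" (pixels), "cam_to_world" (4x4, takes a point from camera to world coordinates). Camera axes: x right, y up, looking along -z (the intrinsics and any distortion apply to the point x, -y, -z); pixel columns grow to the right and rows downward; lengths in m; the calibration is good to about 2 mm. A picture is of the moment at which its call begins. There is no depth.
- arm.close_job(): hands the job in; it is judged then, once.
The state is a dict: "time_s": time; "joints": joint angles; "qd": joint speeds; "joint_torque": joint torques, N m; "ee_pos": TCP position; "ee_rot": TCP orientation; "contact_force": force on the tool from outside, world axes, zero at the start; "torque": the same for the moment, N m; "gripper_width": finger opening in m; "finger_force": force on a finger pad.
Only numpy, scipy, OpenCV 4.12 (cv2) and the standard library are available. Lean on these libraries where they do the work, as an engineer would, in place of code of your own. Each camera call takes 0.05 s, during which the arm holds its last target. There are 200 camera calls.

## Working session

There is one attempt and no reset: what is moved stays moved. The work goes in short steps, Python scripts to look and compute and a tool call to move; the robot and the scene stay as the last step left them, time stands still between calls to the robot, and variables do not carry over. Pictures are saved under pics/ and viewed, at most 10 in all, crops included, and the job is handed in when it is done.

```bash
mkdir -p pics
```

Run:
```python
from station import arm
import cv2,numpy as np
ims=[]
for n in("side","top"):
    c=arm.camera(n); cv2.imwrite(f"pics/{n}0.png",c["color"][:,:,::-1]); print(n,c["fx"],c["fy"],c["cx"],c["cy"],np.round(c["cam_to_world"],3).tolist(),[k for k in c])
s=arm.state();print(s["ee_pos"],s["ee_rot"],s["time_s"],arm.grasp_offset)
```

```text
side 413.60156504823163 413.60156504823163 245.9973379882081 187.82936862901389 [[0.453, -0.467, 0.76, 1.496], [0.891, 0.257, -0.373, -0.578], [-0.022, 0.846, 0.533, 0.852], [0.0, 0.0, 0.0, 1.0]] ['color', 'fx', 'fy', 'cx', 'cy', 'cam_to_world']
top 392.5179763013029 392.5179763013029 253.16022177564722 188.61433656323203 [[-0.012, 0.991, -0.132, 0.297], [-1.0, -0.014, -0.015, -0.082], [-0.017, 0.132, 0.991, 1.289], [0.0, 0.0, 0.0, 1.0]] ['color', 'fx', 'fy', 'cx', 'cy', 'cam_to_world']
[0.27869118 0.58626458 0.22999392] [-2.17980569e-04  2.20024877e-01  9.75493499e-01 -1.19937327e-03] 0.1 -0.0187
```

View pics/side0.png

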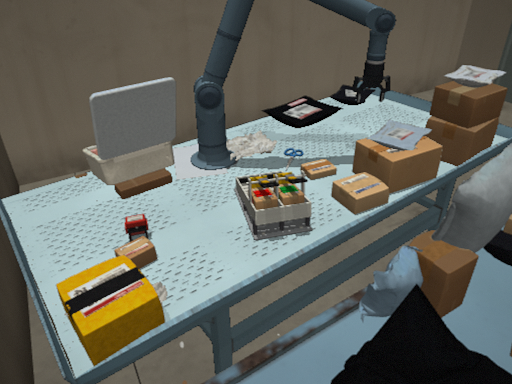

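View pics/top0.png

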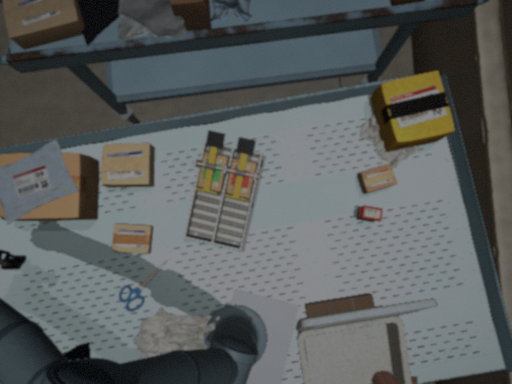

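The top view shows the dispenser with its front towards the robot. The pads are at about (216,138) and (245,146), with green in the left lane. I'll enlarge both views and measure.

Run:
```python
import cv2,numpy as np
a=cv2.imread("pics/top0.png")[120:255,175:280];b=cv2.imread("pics/side0.png")[160:240,225:325]
a=cv2.resize(a,None,fx=4,fy=4,interpolation=2);b=cv2.resize(b,None,fx=3.7,fy=3.7,interpolation=2)
o=np.zeros((540,800,3),np.uint8);o[:a.shape[0],:a.shape[1]]=a;o[:b.shape[0],425:425+b.shape[1]]=b
cv2.imwrite("pics/z.png",o)
g=cv2.imread("pics/top0.png").max(2)
m=np.zeros_like(g);m[125:160,200:265]=(g[125:160,200:265]<50)
n,l,st,c=cv2.connectedComponentsWithStats(m)
for i in range(1,n):
  if st[i,4]>15: print("top",st[i],c[i])
g=cv2.imread("pics/side0.png").max(2)
m=np.zeros_like(g);m[165:200,230:315]=(g[165:200,230:315]<50)
n,l,st,c=cv2.connectedComponentsWithStats(m)
for i in range(1,n):
  if st[i,4]>8: print("side",st[i],c[i])
```

```text
top [207 132  16  16 193] [214.9015544  139.41450777]
top [237 139  17  16 192] [245.29166667 146.14583333]
side [267 174   6   5  19] [269.78947368 176.10526316]
side [239 178   9   5  34] [243.41176471 180.02941176]
side [288 178  19   5  61] [297.2295082  180.36065574]
side [259 181  20   7  73] [268.61643836 184.28767123]
```

View pics/z.png

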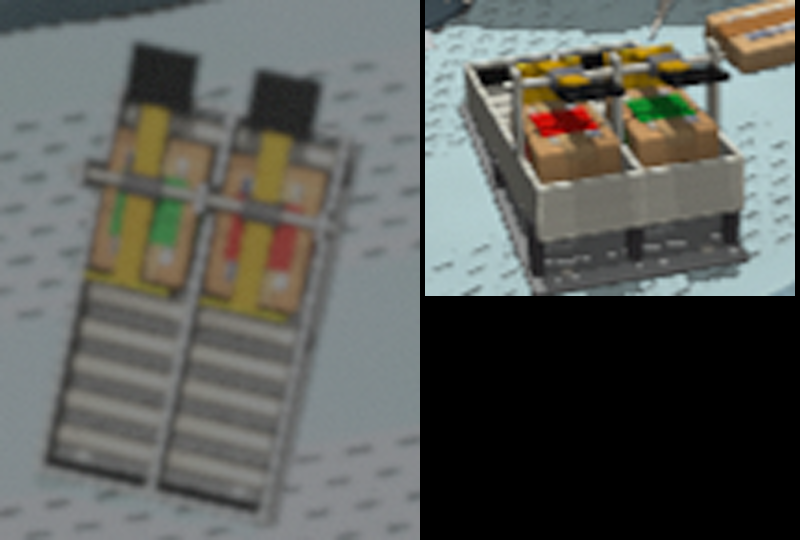

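Green is in the left (+y) lane. The left pad centre is at top (215.3,139.5) and side (297,180), and the right pad is at top (246,146) and side (268.8,184.4). I'll triangulate both.

Create h.py:
```python
from station import arm
import numpy as np
from scipy.spatial.transform import Rotation as R
def ray(c,u,v):
    M=np.array(c["cam_to_world"]);d=M[:3,:3]@[(u-c["cx"])/c["fx"],-(v-c["cy"])/c["fy"],-1];return M[:3,3],d/np.linalg.norm(d)
def tri(rs):
    A=sum(np.eye(3)-np.outer(d,d) for o,d in rs);b=sum((np.eye(3)-np.outer(d,d))@o for o,d in rs)
    p=np.linalg.solve(A,b);return p,[np.linalg.norm(np.cross(p-o,d)) for o,d in rs]
def plane(c,u,v,z):
    o,d=ray(c,u,v);return o+d*(z-o[2])/d[2]
def tool(p):
    s=arm.state();q=s["ee_rot"];return R.from_quat([q[1],q[2],q[3],q[0]]).inv().apply(np.array(p)-s["ee_pos"])
```

Run:
```python
from h import *
s=arm.camera("side");t=arm.camera("top")
for a,b in(((215.3,139.5),(297,180)),((246,146),(268.8,184.4))):
    print(tri([ray(t,*a),ray(s,*b)]),plane(t,*a,.195))
f=lambda x,y:(175+x/4,120+y/4)
# front stop corners z~0.06; lane divider direction
P=[plane(t,*f(45,465),.06),plane(t,*f(270,522),.06)];print(P)
d=P[0]-P[1];print("yaw of y axis - 90:",np.degrees(np.arctan2(-d[0],d[1])))
print(R.from_quat(np.roll(arm.state()["ee_rot"],-1)).as_matrix().round(3), arm.state()["ee_pos"])
```

```text
(array([0.58826862, 0.04227106, 0.19106214]), [np.float64(0.0009171089402364597), np.float64(0.0009171089402363255)]) [0.58676988 0.04100457 0.195     ]
(array([ 0.56779702, -0.04580328,  0.19044357]), [np.float64(0.0009091712714432959), np.float64(0.0009091712714432921)]) [ 0.56626344 -0.04677195  0.195     ]
[array([0.31455205, 0.146807  , 0.06      ]), array([ 0.26857536, -0.02825919,  0.06      ])]
yaw of y axis - 90: -14.714980990121965
[[-0.903  0.429 -0.001]
 [ 0.429  0.903 -0.002]
 [-0.    -0.002 -1.   ]] [0.27882656 0.5864998  0.23037598]
```

>>> tcp_steps --increments '[{"trans":[-0.032, -0.048, -0.008]}, {"trans":[-0.032, -0.048, -0.008]}, {"trans":[-0.032, -0.048, -0.008]}, {"trans":[-0.032, -0.048, -0.008]}, {"trans":[-0.032, -0.048, -0.008]}]' --finger_gap 0

```text
time_s: 0.82
ee_pos: [0.3207, 0.2995, 0.2714]
ee_rot: [0.0, 0.22, 0.975, 0.0]
contact_force: [1.0, 0.4, 1.3]
gripper_width: 0.0002
finger_force: 0.0
```

```bash
python3 -c "
from h import *
print(tool([.589,.041,.25]))"
```

```text
[-0.3533339  -0.11823061  0.02143115]
```

>>> tcp_steps --increments '[{"trans":[-0.05, -0.017, 0]}, {"trans":[-0.05, -0.017, 0]}, {"trans":[-0.05, -0.017, 0]}, {"trans":[-0.05, -0.017, 0]}, {"trans":[-0.05, -0.017, 0]}, {"trans":[-0.05, -0.017, 0]}, {"trans":[-0.05, -0.017, 0.01]}, {"trans":[0, 0, 0.01], "rot":[0, 0, -0.18]}]'

```text
time_s: 1.82
ee_pos: [0.5879, 0.0381, 0.251]
ee_rot: [0.001, 0.133, 0.991, -0.002]
contact_force: [-1.6, 0.3, 0.1]
gripper_width: -0.0001
finger_force: 0.0
```

Run:
```python
from h import *
import cv2
print(tool([.589,.041,.195]))
for n in("top","side"):
    c=arm.camera(n)["color"][:,:,::-1]
    c=c[100:255,160:290] if n=="top" else c[110:240,215:345]
    cv2.imwrite(f"pics/{n}1.png",cv2.resize(c,(400,480),interpolation=2))
cv2.imwrite("pics/z1.png",np.hstack([cv2.imread("pics/top1.png"),cv2.imread("pics/side1.png")]))
```

```text
[-0.00018643  0.00327567  0.05601386]
```

View pics/z1.png

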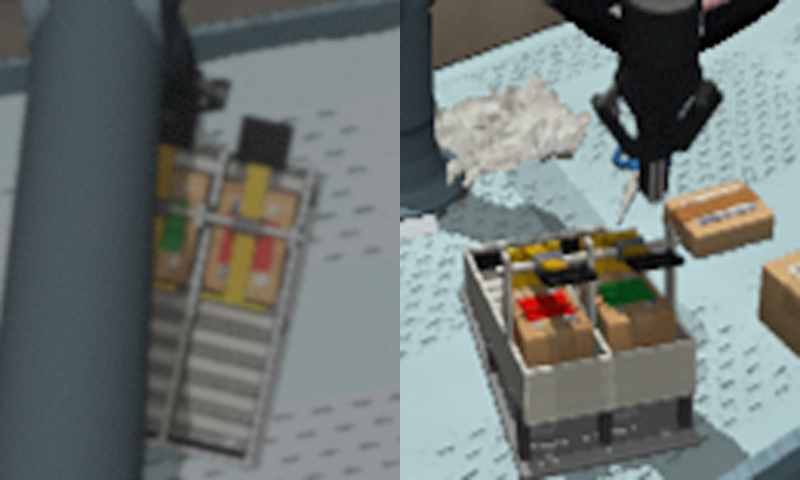

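The left image shows the arm hiding the pad. On the right, the closed fingertips are above the left pad, with the knuckles clear. I'll descend and press.

>>> tcp_steps --increments '[{"trans":[0, 0.003, 0.025]}, {"trans":[0, 0, 0.025]}, {"trans":[0, 0, 0.012]}, {"trans":[0, 0, 0.012]}]'

```text
time_s: 2.42
ee_pos: [0.5893, 0.0473, 0.1794]
ee_rot: [0.004, 0.132, 0.991, 0.001]
contact_force: [3.9, 0.1, 6.5]
gripper_width: -0.0002
finger_force: 2.5
```

>>> tcp_steps --increments '[{"trans":[0, 0, 0.01]}, {"trans":[0, 0, 0.01]}, {"trans":[0, 0, 0.01]}, {}]'

```text
time_s: 2.92
ee_pos: [0.5908, 0.0469, 0.1513]
ee_rot: [0.005, 0.132, 0.991, 0.001]
contact_force: [1.6, -0.5, 8.7]
gripper_width: -0.0004
finger_force: 4.3
```

Run:
```python
from h import *
import cv2
c=arm.camera("side")["color"][110:240,215:345,::-1]
cv2.imwrite("pics/side2.png",cv2.resize(c,(520,520),interpolation=2))
```

```text
(no output)
```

View pics/side2.png

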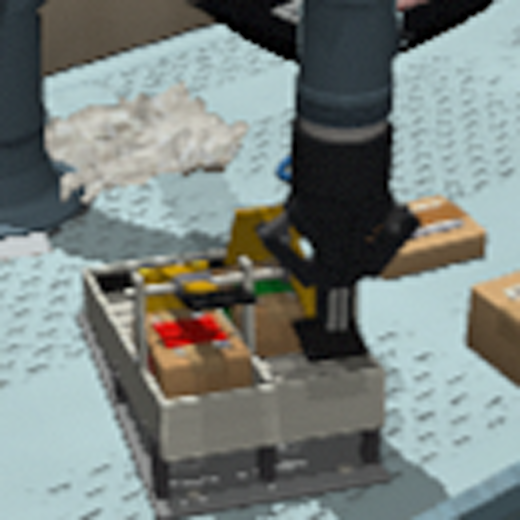

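The pad is down, the gate is up and the parcel has started moving. I'll press slightly deeper and hold.

>>> tcp_steps --increments '[{"trans":[0, 0, 0.004]}, {}, {}, {}, {}, {}, {}, {}]'

```text
time_s: 3.98
ee_pos: [0.5909, 0.0469, 0.1505]
ee_rot: [0.004, 0.132, 0.991, 0.002]
contact_force: [-4.5, -1.1, 23.1]
gripper_width: 0.0001
finger_force: 10.6
```

>>> tcp_steps --increments '[{}, {}, {}, {}]'

```text
time_s: 4.47
ee_pos: [0.591, 0.0469, 0.1505]
ee_rot: [0.004, 0.132, 0.991, 0.002]
contact_force: [-4.7, -0.8, 23.6]
gripper_width: -0.0002
finger_force: 10.6
```

Run:
```python
from h import *
import cv2
c=arm.camera("side")["color"][110:240,215:345,::-1]
cv2.imwrite("pics/side3.png",cv2.resize(c,(520,520),interpolation=2))
```

```text
(no output)
```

View pics/side3.png

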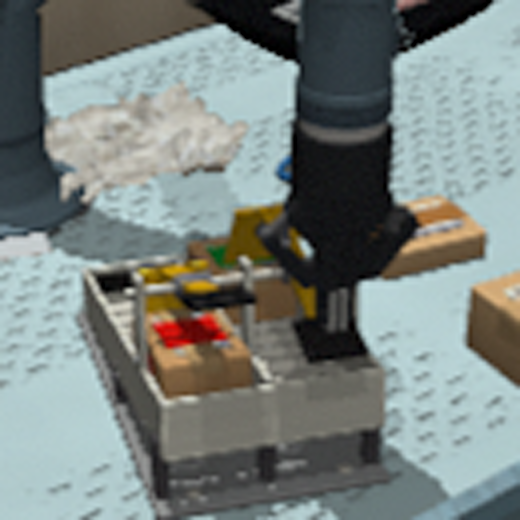

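The green label is now ahead of the gate, at about (218,258) in the crop. I'll hold a little longer and check from green pixels that the parcel has come to rest.

Create g.py:
```python
from h import *
import cv2
def go(n):
    c=arm.camera(n);h=cv2.cvtColor(c["color"],cv2.COLOR_RGB2HSV)
    m=cv2.inRange(h,(45,120,50),(80,255,255));m[:120]=0;m[260:]=0;m[:,:180]=0;m[:,330:]=0
    ys,xs=np.nonzero(m);print(n,len(xs),xs.mean() if len(xs) else 0,ys.mean() if len(xs) else 0)
    if len(xs):
        p=plane(c,xs.mean(),ys.mean(),.085);o=np.array([.578,-.003,0]);e=np.array([.974,-.227]);print(p)
    return c
if __name__=="__main__": go("side");go("top")
```

```bash
python3 g.py
```

```text
side 14 269.7142857142857 173.57142857142858
[0.3559318  0.08033685 0.085     ]
top 96 204.375 221.92708333333334
[0.35711103 0.08685129 0.085     ]
```

>>> tcp_steps --increments '[{}, {}, {}, {}, {}, {}]'

```text
time_s: 5.38
ee_pos: [0.591, 0.0469, 0.1506]
ee_rot: [0.004, 0.132, 0.991, 0.002]
contact_force: [-4.2, -1.8, 22.7]
gripper_width: 0.0002
finger_force: 10.6
```

```bash
python3 g.py
```

```text
side 13 269.0 173.46153846153845
[0.35396148 0.07844024 0.085     ]
top 92 204.47826086956522 222.1086956521739
[0.3565513  0.08653166 0.085     ]
```

It is at rest 54 mm from the front stop, which is half its length. Releasing now.

>>> tcp_steps --increments '[{"trans":[0, 0, -0.015]}, {"trans":[0, 0, -0.015]}, {"trans":[0, 0, -0.015]}, {"trans":[0, 0, -0.015]}, {"trans":[0, 0, -0.03]}, {"trans":[0, 0, -0.03]}, {"trans":[0, 0, -0.03]}, {}]'

```text
time_s: 6.48
ee_pos: [0.588, 0.0464, 0.2958]
ee_rot: [0.003, 0.132, 0.991, 0.001]
contact_force: [0.6, -0.8, -0.8]
gripper_width: -0.0002
finger_force: 0.0
```

>>> tcp_steps --increments '[{}, {}, {}, {}]'

```text
time_s: 6.98
ee_pos: [0.586, 0.0467, 0.2926]
ee_rot: [-0.001, 0.132, 0.991, -0.0]
contact_force: [0.6, 0.2, 0.3]
gripper_width: -0.0003
finger_force: 0.0
```

Run:
```python
from g import *
a=go("top")["color"][100:255,160:290,::-1];b=go("side")["color"][110:240,215:345,::-1]
cv2.imwrite("pics/z4.png",np.hstack([cv2.resize(x,(400,480),interpolation=2) for x in(a,b)]))
```

```text
top 7 207.71428571428572 219.14285714285714
[0.36550105 0.0766173  0.085     ]
side 42 272.73809523809524 172.73809523809524
[0.35603671 0.09309517 0.085     ]
```

View pics/z4.png

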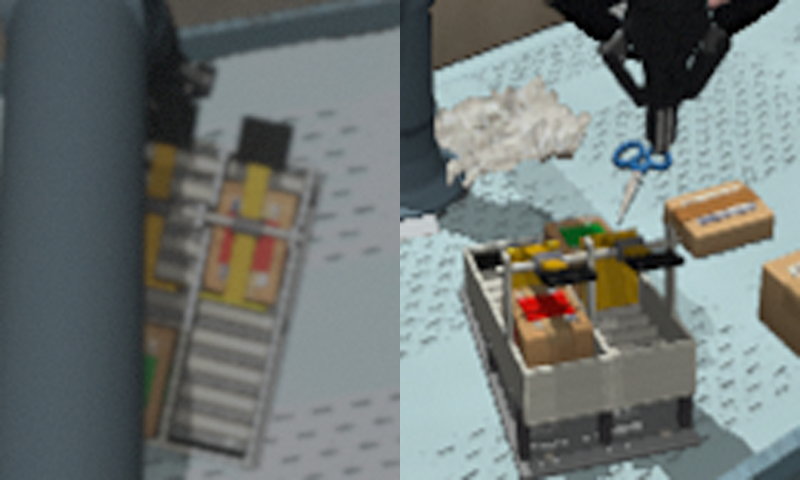

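The green parcel is at the front stop and both gates are shut with the pads up. The red parcel has not moved and the arm is clear of everything, so I'm handing in.

```bash
python3 -c "
from station import arm
print(arm.close_job())"
```

```text
the job is handed in; nothing more can be done
None
```

The job is handed in: the green parcel rests at the front stop of the left lane, both gates are shut, and the red parcel is still behind its gate; no verdict was printed.

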